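# Shut the colour palette's lids with a fingertip run

### The job

Run a fingertip lightly along the curved row of the food-colour palette from the red well to the blue one, pushing the open lids shut one after another in that order, so that all four lie flat. Do not shift or lift the palette, do not press hard on it, and leave the two stamps and the cake as they stand.

Things in the scene. Friction and masses are not known exactly. Their poses are not given: they have to be found in the camera images.
- palette: cream food-colour palette, 0.9 kg, loose on the bench: a bar 245 mm long, 49 wide, 24 high, bent along a 220 mm arc, four wells in a row. Origin: middle of the row, underside; z up; the row's middle line passes it along y (red end +y, blue end -y), both ends curve toward -x (arc centre x = -220 mm). Deck flat, 24 mm up, flush with shut lids; it ends 36 mm past the end wells' centres.
- well_red (a point): centre of the red well's mouth, at deck height (24 mm above the bench), number 1 of the row, at palette x -13, y 74 mm. In the well lies a red tablet. Centres are 50 mm apart along the arc.
- well_yellow (a point): centre of the yellow well's mouth, at deck height (24 mm above the bench), number 2 of the row, at palette x -1, y 25 mm. In the well lies a yellow tablet. Centres are 50 mm apart along the arc.
- well_green (a point): centre of the green well's mouth, at deck height (24 mm above the bench), number 3 of the row, at palette x -1, y -25 mm. In the well lies a green tablet. Centres are 50 mm apart along the arc.
- well_blue (a point): centre of the blue well's mouth, at deck height (24 mm above the bench), number 4 of the row, at palette x -13, y -74 mm. In the well lies a blue tablet. Centres are 50 mm apart along the arc.
- lid_red (a joint): angle of the red well's lid, a teal plate 33x36x3 mm with a red dot: 0 shut flat, flush with the deck; 1.57 upright; 1.9 fully open. Hinge across the row, 17.5 mm before the well's centre toward the red end, 1.5 mm under the deck's top: pushing the lid toward the blue end and down shuts it. Stays where left (stiff hinge: under 1 N at its free edge, up to 3 N just above the deck).
- lid_yellow (a joint): angle of the yellow well's lid, a teal plate 33x36x3 mm with a yellow dot: 0 shut flat, flush with the deck; 1.57 upright; 1.9 fully open. Hinge across the row, 17.5 mm before the well's centre toward the red end, 1.5 mm under the deck's top: pushing the lid toward the blue end and down shuts it. Stays where left (stiff hinge: under 1 N at its free edge, up to 3 N just above the deck).
- lid_green (a joint): angle of the green well's lid, a teal plate 33x36x3 mm with a green dot: 0 shut flat, flush with the deck; 1.57 upright; 1.9 fully open. Hinge across the row, 17.5 mm before the well's centre toward the red end, 1.5 mm under the deck's top: pushing the lid toward the blue end and down shuts it. Stays where left (stiff hinge: under 1 N at its free edge, up to 3 N just above the deck).
- lid_blue (a joint): angle of the blue well's lid, a teal plate 33x36x3 mm with a blue dot: 0 shut flat, flush with the deck; 1.57 upright; 1.9 fully open. Hinge across the row, 17.5 mm before the well's centre toward the red end, 1.5 mm under the deck's top: pushing the lid toward the blue end and down shuts it. Stays where left (stiff hinge: under 1 N at its free edge, up to 3 N just above the deck).
- stamp_a: wooden hand stamp standing upright on its red foot, 27 mm across, 77 mm tall, about 100 mm behind the palette (palette +x), near its red end; bystander. Origin: centre of its underside
- stamp_b: wooden hand stamp standing upright on its red foot, 27 mm across, 77 mm tall, about 100 mm behind the palette (palette +x), near its blue end; bystander. Origin: centre of its underside
- cake: pink flower-shaped cake, 61x66x25 mm, about 110 mm behind the middle of the palette (palette +x); bystander. Origin: centre of its underside

How it is judged:
By the outcome, as a careful person would: the job done as asked, in the order asked, and still so for the second after the job is handed in, with the robot touching nothing.
It also fails if it takes over 48 s, if anything falls off the work surface, if the arm or the gripper's body presses on something with over 40 N, if the wrist force passes 120 N, or if a joint passes its speed limit or range.

### The arm

A 6-joint arm with a two-finger parallel gripper is mounted at the origin on a cart in front of the work surface, level with it; the furniture and walls round the work are solid. World frame = base frame: x ahead of the robot, y to its left, z up, the work surface at z = 0. Lengths are in mm, angles in rad, forces in N, time in s.
With the tool pointing down it reaches from about 275 to 825 mm from the base axis. Payload 4.9 kg.
Tool frame: the origin (TCP) lies at the very end of the fingers, on their centre line; the grasp point (between the pads) lies 19 mm behind it; z points along the fingers, y is the line along which they close (so a half turn about z gives the same grasp; the last joint's range is limited). The gripper opens to 85 mm and grips with 20 to 120 N. Pads are 22 mm wide; open, the fingers measure 114 mm over their backs; the gripper's body (76 mm by 85 mm) begins 54 mm behind the grasp point. The pads swing forward as they close: fully open they stand 13 mm farther back than shut.
Start: joints at [1.213, 0.326, -0.193, 1.052, 0, 1.437], TCP at [122.058, 536.303, 231.281] pointing down, gripper open.
Joint ranges: [-2.65, 2.65], [-0.97, 1.79], [-1.3, 1.35], [-1.93, 2.1], [-1.47, 1.37], [-3.14, 3.14]. Speed limits (rad/s): [2.57, 2.57, 3.14, 3.14, 3.14, 3.14].

### API

Orientations are given as [roll, pitch, yaw] about the fixed x, y, z axes, in that order (R = Rz(yaw) Ry(pitch) Rx(roll)).
In Python, from bench import bot, solve_ik, imaging gives the robot as it stands. Calls block until the motion is done:
- bot.move_ptp(position, orientation): joint-space move of the TCP to a pose.
- bot.movel(position, rot=None, max_speed=150, threshold=None): straight line of the TCP; rot=None keeps the orientation; max_speed is the mean speed in mm/s. With threshold (N) it stops when the force on the tool has changed by that much, and returns True; else False.
- bot.move_j(angles): joint-space move.
- bot.grip(opening, effort=None): opening from 0.0 (shut) to 1.0 (fully open); effort is the grip in N (None keeps the last); returns when the fingers have stopped.
- bot.dwell(seconds).
- solve_ik(position, orientation): joint angles nearest the present ones, or None.
- bot.get_state(): the state.
- imaging.capture(name): name is "scene" or "top" or "wrist"; returns the picture (420x560x3 uint8, blue, green, red); there is no depth.
- imaging.camera_model(name): a dict with "K" (3x3 intrinsics, pixels), "position" and "rotation" of the camera in the world. Camera axes: x right, y up, looking along -z (the intrinsics and any distortion apply to the point x, -y, -z); pixel columns grow to the right and rows downward; lengths in mm; the calibration is good to about 2 mm. A picture is of the moment at which its call begins: read the wrist's pose just before it. camera_model takes no time and is no camera call; for the wrist camera it gives the pose at the moment of the call.
A pose or a line that the arm cannot do raises bot.IKError and nothing moves.
- bot.sign_off(): hands the job in; it is judged then, once.
The state is a dict: "t": time; "qpos": joint angles; "joint_velocities": joint speeds; "effort": joint torques, N m; "tcp_pos": TCP position; "orientation": TCP orientation; "contact_force": force on the tool from outside, world axes, zero at the start; "wrist_torque": the same for the moment, N m; "opening": opening from 0.0 (shut) to 1.0 (fully open); "gripper_force": force on a finger pad.
Only numpy, scipy, OpenCV 4.12 (cv2) and the standard library are available. Lean on these libraries where they do the work, as an engineer would, in place of code of your own. Each camera call takes 0.05 s, during which the arm holds its last target. There are 200 camera calls.

## Working session

There is one attempt and no reset: what is moved stays moved. The work goes in short steps, each a Python script; the robot and the scene stay as the last script left them, time stands still between calls to the robot, and variables do not carry over. Pictures are saved under pics/ and viewed, at most 10 in all, crops included, and the job is handed in when it is done.

```bash
ls; mkdir -p pics
python3 - <<'E'
from bench import bot, imaging
import cv2,numpy as np
for n in("top","scene"):
    cv2.imwrite(f"pics/{n}0.png",imaging.capture(n)); c=imaging.camera_model(n); print(n,{k:np.round(v,3).tolist() if not isinstance(v,str) else v for k,v in c.items()})
print(bot.get_state())
E
```

```text
pics
top {'K': [[490.59, 0.0, 279.784], [0.0, 490.59, 207.056], [0.0, 0.0, 1.0]], 'position': [494.075, 327.576, 890.578], 'rotation': [0.075, -0.002, -1.56]}
scene {'K': [[501.652, 0.0, 276.326], [0.0, 501.652, 200.63], [0.0, 0.0, 1.0]], 'position': [214.178, 848.904, 641.335], 'rotation': [0.808, 0.02, -2.561]}
{'t': 0.1, 'qpos': array([ 1.21278960e+00,  3.26876949e-01, -1.93470850e-01,  1.05200396e+00,
        3.60667758e-05,  1.43657997e+00]), 'joint_velocities': array([-0.00029042, -0.00208486,  0.00283599, -0.00022099, -0.00099158,
        0.00113332]), 'effort': array([ 1.36953433e-03, -4.44238687e+01,  2.63038266e+01,  7.86105345e-03,
       -2.78316293e-05,  3.53318271e-06]), 'tcp_pos': array([121.86485478, 535.80171484, 230.58117434]), 'orientation': array([-3.14005604e+00, -2.43880488e-04,  2.91780207e+00]), 'contact_force': array([-0.11594764,  0.08859335,  0.24218335]), 'wrist_torque': array([-0.06156922, -0.00125456, -0.02223497]), 'gripper_force': 0.0, 'opening': 1.0016713898485625}
```

View pics/top0.png

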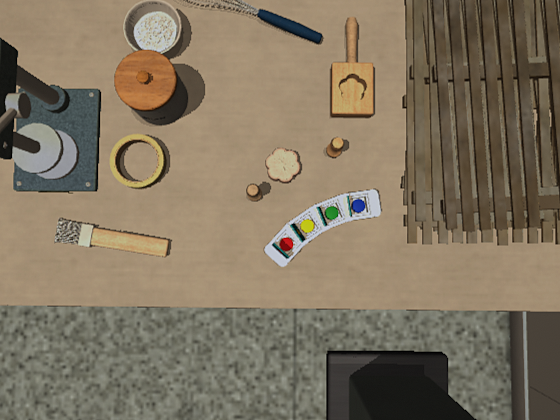

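View pics/scene0.png

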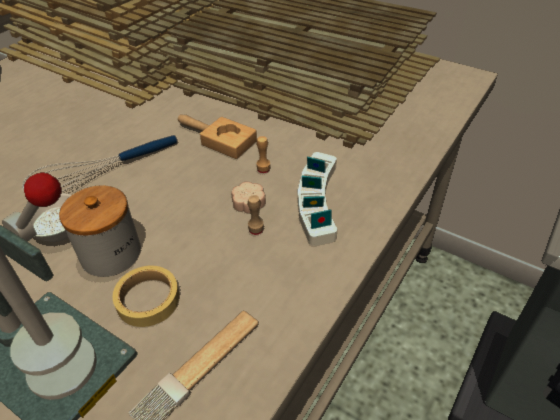

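The top view shows the palette from red (286,244) through yellow (307,226) and green (332,213) to blue (358,206). The stamps are at (253,191) and (336,147) and the cake at (283,165). The scene view shows all four lids upright, with their dotted outer faces toward the red end. Next I get a rough pose and then a close look with the wrist camera.

```bash
cat > h.py <<'E'
import numpy as np, cv2
from scipy.spatial.transform import Rotation as R
from bench import bot, imaging, solve_ik
def ray(c,px):
    K=np.array(c["K"]); r=np.array(c["rotation"]); M=r if r.shape==(3,3) else R.from_euler("xyz",r).as_matrix()
    d=np.linalg.inv(K)@np.array([px[0],px[1],1.]); return np.array(c["position"],float),M@(d*[1,-1,-1])
def plane(c,px,z):
    p,d=ray(c,px); return p+d*(z-p[2])/d[2]
def proj(c,X):
    r=np.array(c["rotation"]); M=r if r.shape==(3,3) else R.from_euler("xyz",r).as_matrix()
    q=M.T@(np.array(X)-c["position"])*[1,-1,-1]; q=np.array(c["K"])@q; return q[:2]/q[2]
def tri(c1,p1,c2,p2):
    a,u=ray(c1,p1); b,v=ray(c2,p2); u/=np.linalg.norm(u); v/=np.linalg.norm(v)
    s=np.linalg.lstsq(np.c_[u,-v],b-a,rcond=None)[0]; A,B=a+u*s[0],b+v*s[1]; return (A+B)/2,np.linalg.norm(A-B)
PAL={"red":(-13,74),"yellow":(-1,25),"green":(-1,-25),"blue":(-13,-74)}
def fit(P,Q):  # P model 2d -> Q world 2d
    P,Q=np.array(P,float),np.array(Q,float); p,q=P.mean(0),Q.mean(0); a,b=P-p,Q-q
    th=np.arctan2((a[:,0]*b[:,1]-a[:,1]*b[:,0]).sum(),(a*b).sum()); M=np.array([[np.cos(th),-np.sin(th)],[np.sin(th),np.cos(th)]])
    return th,q-M@p,np.abs(Q-(P@M.T+q-M@p)).max()
E
python3 - <<'E'
from h import *
c=imaging.camera_model("top"); px={"red":(286,244),"yellow":(307,226),"green":(332,213),"blue":(358,206)}
w={k:plane(c,v,12)[:2] for k,v in px.items()}
print(w); th,t,e=fit([PAL[k] for k in px],[w[k] for k in px]); print(th,t,e)
for p in((253,191),(336,147),(283,165)): print(plane(c,p,30))
cw=imaging.camera_model("wrist"); s=bot.get_state(); T=R.from_euler("xyz",s["orientation"])
print(cw, T.inv().apply(cw["position"]-s["tcp_pos"]))
E
```

```text
{'red': array([494.43928429, 315.06688848]), 'yellow': array([527.00426963, 277.78906568]), 'green': array([550.83800645, 233.0860035 ]), 'blue': array([563.96804537, 186.40636755])}
0.49438771972368906 [540.22421722 256.40853072] 1.305438300124166
[586.96990825 374.4675719   30.        ]
[667.19640576 228.29151111  30.        ]
[633.85213521 322.0648643   30.        ]
{'K': array([[317.41239058,   0.        , 278.3634502 ],
       [  0.        , 317.41239058, 211.90110978],
       [  0.        ,   0.        ,   1.        ]]), 'position': array([ 43.19306076, 554.28734615, 372.75639664]), 'rotation': array([-3.20122187e-01,  5.17938213e-04,  1.34778331e+00])} [  80.84711       0.34680386 -142.15621023]
```

Run:
```python
from h import *
import pickle
th,t=0.494,np.array([540.2,256.4]); M=np.array([[np.cos(th),-np.sin(th)],[np.sin(th),np.cos(th)]])
bot.grip(0.0,20)
D=[]
for i,p in enumerate([(-50,40),(-50,-50)]):
    w=M@p+t
    if i==0: bot.move_ptp([*w,200],[np.pi,0,th+np.pi/2])
    else: bot.movel([*w,200],max_speed=150)
    bot.dwell(.3)
    c=imaging.camera_model("wrist"); im=imaging.capture("wrist"); cv2.imwrite(f"pics/w{i}.png",im); D.append((c,im))
pickle.dump(D,open("d.pkl","wb")); s=bot.get_state(); print(s["t"],s["qpos"],s["opening"],s["contact_force"],s["tcp_pos"])
cv2.imwrite("pics/ww.png",cv2.resize(np.vstack([D[0][1],D[1][1]]),(400,600)))
```

```text
3.9583 [ 2.15649553e-01  3.54234972e-01 -2.35025531e-01  9.81519768e-01
  2.05203216e-05  1.29148893e+00] -0.0016116894298115127 [0.64832605 0.09640062 0.1936772 ] [519.63407098 189.18042923 200.0338476 ]
```

View pics/w0.png

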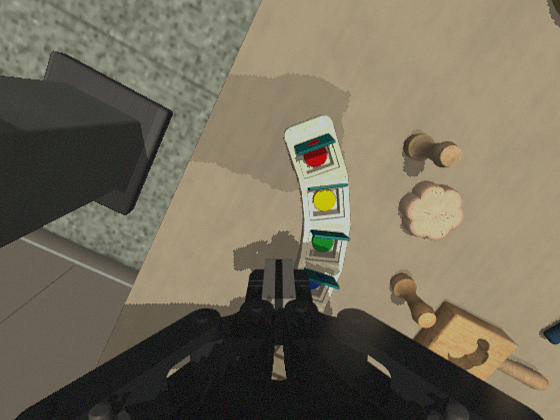

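View pics/w1.png

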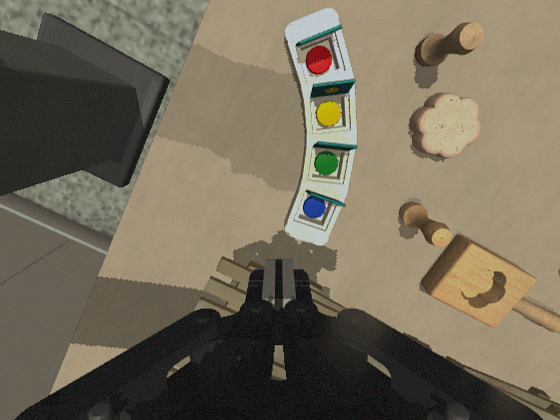

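Both wrist views show the row clear of the gripper. In w1 the tablets are at red (319,60), yellow (329,114), green (326,163) and blue (314,207), with lids standing at each well's red side. I triangulate the tablets and check the result against the cream outline.

Run:
```python
from h import *
import pickle
D=pickle.load(open("d.pkl","rb"))
hs=dict(red=[(0,8),(172,180)],yellow=[(24,34)],green=[(52,75)],blue=[(108,128)])
appr=[dict(red=(317,158),yellow=(324,200),green=(322,243)),dict(red=(319,60),yellow=(329,114),green=(326,163),blue=(314,207))]
C=[{},{}]
for i,(c,im) in enumerate(D):
    H=cv2.cvtColor(im,cv2.COLOR_BGR2HSV)
    for k,p in appr[i].items():
        m=sum(((H[...,0]>=a)&(H[...,0]<=b)) for a,b in hs[k])*(H[...,1]>140)*(H[...,2]>70)
        n,l,st,ce=cv2.connectedComponentsWithStats(m.astype(np.uint8))
        j=min((j for j in range(1,n) if st[j,4]>60),key=lambda j:np.hypot(*(ce[j]-p)))
        cn=max(cv2.findContours((l==j).astype(np.uint8),0,1)[0],key=cv2.contourArea)
        C[i][k]=np.array(cv2.fitEllipse(cv2.convexHull(cn))[0]); print(i,k,C[i][k],st[j])
for k in C[0]: print(k,*tri(D[0][0],C[0][k],D[1][0],C[1][k]))
c,im=D[1]
for z in(8,14):
    w=[plane(c,C[1][k],z)[:2] for k in PAL]; print(z,fit(list(PAL.values()),w))
# cream outline in view 1
th,t,_=fit(list(PAL.values()),[plane(c,C[1][k],9)[:2] for k in PAL]); M=np.array([[np.cos(th),-np.sin(th)],[np.sin(th),np.cos(th)]])
H=cv2.cvtColor(im,cv2.COLOR_BGR2HSV); m=((H[...,1]<50)&(H[...,2]>165)).astype(np.uint8)
m=cv2.morphologyEx(m,cv2.MORPH_OPEN,np.ones((2,2)))
ct=[k for k in cv2.findContours(m[:255,270:370],0,1)[0] if cv2.contourArea(k)>30]
P=np.vstack(ct)[:,0]+[270,0]
L=np.array([M.T@(plane(c,p,24)[:2]-t) for p in P])
r=np.hypot(L[:,0]+220,L[:,1]); a=np.arctan2(L[:,1],L[:,0]+220)*220
for lo in range(-110,110,20):
    s=(a>lo)&(a<lo+20); print(lo,r[s].min().round(1),r[s].max().round(1)) if s.any() else 0
print("ends",a.min(),a.max(),"ideal",75+36)
```

```text
0 red [315.53848267 156.16448975] [304 147  23  20 324]
0 yellow [323.99215698 199.77606201] [313 190  23  21 371]
0 green [322.2796936  241.87258911] [312 237  21  15 234]
1 red [318.47171021  59.42769623] [306  46  26  28 565]
1 yellow [328.21130371 112.67910767] [317 101  24  25 459]
1 green [325.92788696 163.14453125] [315 154  23  21 372]
1 blue [313.78903198 207.17611694] [304 197  21  21 346]
red [494.70943188 315.96374217  16.04610162] 0.72820416849803
yellow [527.61521254 279.70263339  12.11200368] 0.04003432758872147
green [552.25171982 235.42255519   9.47551102] 0.2443285859040372
8 (np.float64(0.5004161548895918), array([541.44463461, 258.22110733]), np.float64(0.5530821873707339))
14 (np.float64(0.5004161548895915), array([540.47392444, 258.32722876]), np.float64(1.2869775329870379))
-110 197.6 247.6
-90 197.0 245.6
-70 197.2 246.4
-50 197.3 246.2
-30 197.1 245.3
-10 197.7 246.2
10 196.8 245.3
30 197.0 245.4
50 196.6 245.8
70 196.3 244.8
90 197.0 246.5
ends -112.72500873021058 112.41356103631601 ideal 111
```

Tablets and outline agree: yaw 0.500, with the outline shifting the origin about +1.2 mm radially. The pads' 22 mm width is known, so I run it along the row with the front face at TCP + 11 mm. For each lid I follow its arc, then press down with a low force threshold.

```bash
cat > s.py <<'E'
from h import *
TH,T0=0.5004,np.array([542.3,258.8])
M=np.array([[np.cos(TH),-np.sin(TH)],[np.sin(TH),np.cos(TH)]])
def pose(k,d,h):  # pad front d past hinge of lid k, tip h above deck
    f=(75-50*k)/220; n=np.array([np.cos(f),np.sin(f)]); u=np.array([-n[1],n[0]])  # u toward red
    p=M@(220*n-[220,0]+u*(17.5-d+11))+T0
    return [*p,24+h],[np.pi,0,TH+f+np.pi/2]
def shut(k):
    for d,h,v in[(-8,26,70),(6,26,50),(16,21.5,50),(23,13,50),(26,6,40),(27.5,1.5,30)]:
        p,r=pose(k,d,h); bot.movel(p,r,max_speed=v)
    p,r=pose(k,27.5,-1.5); hit=bot.movel(p,r,max_speed=6,threshold=2.0)
    s=bot.get_state(); print(k,hit,"t",round(s["t"],2),"tip z",s["tcp_pos"][2].round(2),"F",s["contact_force"].round(2))
    p,r=pose(k,27.5,26); bot.movel(p,max_speed=90)
    print("free F",bot.get_state()["contact_force"].round(2))
E
python3 - <<'E'
from s import *
p,r=pose(0,-20,60); bot.move_ptp(p,r)
p,r=pose(0,-20,26); bot.movel(p,r,max_speed=120); print(bot.get_state()["t"])
cv2.imwrite("pics/a.png",imaging.capture("wrist"))
shut(0)
cv2.imwrite("pics/b.png",imaging.capture("wrist")); cv2.imwrite("pics/c.png",imaging.capture("scene"))
x=[cv2.imread(f"pics/{n}.png") for n in"abc"]
cv2.imwrite("pics/abc.png",np.hstack([x[0][60:420,150:410],x[1][60:420,150:410],cv2.resize(x[2][130:260,250:390],(280,260))[:,:280]if 0 else cv2.resize(x[2][120:300,250:380],(260,360))]))
E
```

```text
5.2333
0 True t 7.79 tip z 24.02 F [-0.69 -0.27  3.54]
free F [ 0.03 -0.05  0.63]
```

View pics/abc.png

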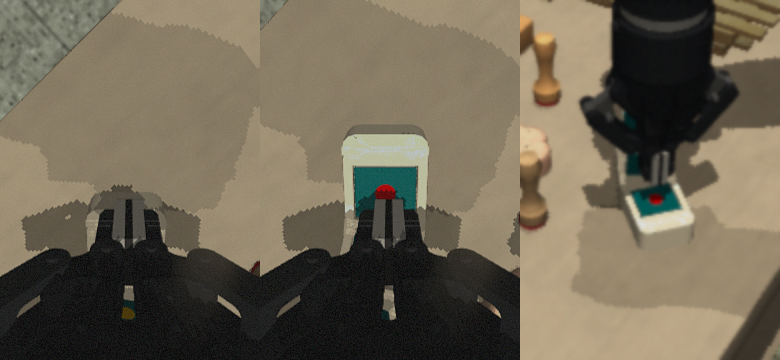

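The red lid is shut flat in both views: the wrist crop shows it around (388,185) and the scene crop around (656,200). The tip stopped at 24.0 mm, which is deck height. I go on along the row.

Run:
```python
from s import *
for k in(1,2,3): shut(k)
p,r=pose(3,27.5,150); bot.movel(p,max_speed=150)
p,r=pose(2,0,176); p[0]-=45; bot.movel(p,r,max_speed=150); bot.dwell(.3)
a=imaging.capture("wrist");b=imaging.capture("scene"); d=imaging.capture("top"); print(bot.get_state()["t"])
f=lambda x:cv2.resize(x,(390,300))
cv2.imwrite("pics/e.png",np.hstack([f(a[0:300,150:540]),f(b[130:260,240:409])]))
```

```text
1 True t 10.9 tip z 24.04 F [-0.35  0.32  4.63]
free F [ 0.83 -0.38 -1.68]
2 True t 13.91 tip z 24.04 F [-0.36 -0.31  4.73]
free F [-0.14 -0.29 -0.22]
3 True t 16.92 tip z 24.05 F [-0.67 -0.36  4.22]
free F [ 0.78  1.1  -0.03]
19.6333
```

View pics/e.png

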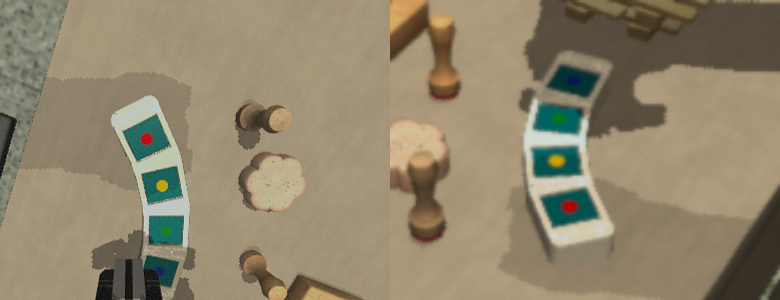

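All four lids lie flat in both views: in the wrist crop the dots are at (147,139), (162,186), (166,231) and (160,271). The stamps and cake are standing as before.

```bash
python3 -c "
from bench import bot
print(bot.sign_off())"
```

```text
the job is handed in; nothing more can be done
None
```

All four lids were shut flat in order from red to blue, with under 5 N measured at the fingertip when it stopped on each lid; in the final views the stamps and cake stand as before, I did not measure the palette for any small shift, and the job was handed in at about 20 s.

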